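# Build the sieve stack on the shaker

### The arm

A 6-joint arm with a two-finger parallel gripper is mounted at the origin on a cart in front of the work surface, level with it; the furniture and walls round the work are solid. World frame = base frame: x ahead of the robot, y to its left, z up, the work surface at z = 0. Lengths are in m, angles in rad, forces in N, time in s.
With the tool pointing down it reaches from about 0.225 to 0.875 m from the base axis. Payload 3.4 kg.
Tool frame: the origin (TCP) lies on the centre line of the jaws, within the pads' length; the fingertips stand 17 mm ahead of it and the grasp point (between the pads) lies 2 mm behind it (manip.finger_overhang is the distance from the TCP to the fingertips, in m); y points along the fingers, x is the direction in which the jaws open and shut, and the axes are right-handed (so a half turn about y gives the same grasp; the last joint's range is limited). The gripper opens to 85 mm and grips with 20 to 120 N. Pads are 22 mm wide; open, the fingers measure 114 mm over their backs; the gripper's body (76 mm by 85 mm) begins 54 mm behind the grasp point. The pads swing forward as they close: fully open they stand 13 mm farther back than shut.
Start: joints at [-0.121, 0.276, 1.505, -0, 1.361, -0.121], TCP at [0.575, -0, 0.248] pointing down, gripper open.
Joint ranges: [-2.89, 2.89], [-0.75, 2.08], [0.22, 2.7], [-1.18, 4.32], [0.11, 2.71], [-2.7, 2.7]. Speed limits (rad/s): [2.57, 2.57, 3.14, 3.14, 3.14, 3.14].

### API

Orientations are given as a unit quaternion [w, x, y, z].
In Python, from rig import manip gives the robot as it stands.
- The arm moves only by the tool arm_command, never from a script. Its argument "commands" is a list of rows, each a list of 3 entries, a list of its own where there are three numbers: the finger opening in cm, from 0 to 8.54, then the shift along the world's x, y, z in cm, then the turn about the world's z in rad. A call has 1 to 12 rows; each row shifts and turns the commanded pose from where the row before left it; what a row does not reach is not made up. A row lasts 1/10 s, in which the tool goes at most 50 mm and 8.59 degrees, less where a joint would pass 70% of its speed; a pose out of reach is approached as far as the arm can. A call with a gripper value outside its range is refused whole. The fingers move at their own pace and stop on an object; "grip_force" is the grip in N (left out, the last holds). Time passes only in rows, so rows that do not move let the fingers close. It gives the time, the measured TCP pose, the force and the opening at its end, in the units of the state.
- manip.get_state(): the state, without advancing time (a new reading comes with each control period).
- manip.get_image(name): name is "scene" or "side" or "wrist"; returns a dict with "pixels" (480x640x3 uint8, red, green, blue), "range_z" (480x640 float32, m along the optical axis (not along the pixel's ray), 0 where there is no reading), "intrinsics" (3x3 intrinsics, pixels), "k1" (the pictures are not rectified: a ray, as slopes to the right and down, at radius r is drawn at 1 + k1 r^2 times it, then the intrinsics apply), "R" (3x3) and "t" (3): a world point X has camera coordinates R X + t. Camera axes: x right, y down, z forward; pixel columns grow to the right and rows downward; lengths in m; the calibration is good to about 2 mm. A picture is of the moment at which its call begins.
- manip.sign_off(): hands the job in, once; it reports no verdict.
The state is a dict: "clock": time; "qpos": joint angles; "qd": joint speeds; "effort": joint torques, N m; "position": TCP position; "ee_rot": TCP orientation; "contact_force": force on the tool from outside, world axes, zero at the start; "moment": the same for the moment, N m; "width": finger opening in m.
Only numpy, scipy, OpenCV 4.12 (cv2) and the standard library are available. Lean on these libraries where they do the work, as an engineer would, in place of code of your own. Each camera call takes 0.05 s, during which the arm holds its last target.

### The job

Build the sieve stack on the vibrating shaker for a particle-size run, one piece at a time from the bottom up: the steel collecting pan in the shaker's seat ring, then the blue fine sieve, the green medium sieve, the yellow coarse sieve, and last the steel lid with the black knob, each level and fully home in the piece below. Leave the jar, the beaker and the two bottles standing where they are.

Things in the scene. Friction and masses are not known exactly. Their poses are not given: they have to be found in the camera images.
- seat (a point): Seat of the sieve shaker, a white box 104 x 104 x 38 mm fixed on a dark mat: an upright aluminium ring on its deck, 60 mm outer, 54 mm inner diameter, 18 mm tall. Point: centre of the ring's mouth at rim height, 69 mm above the worktop; z up. With the pan home, its centre is 7 mm higher. Keep clear of the black computer, 340 mm tall, at x over 0.52, y -0.34 to -0.14, and the monitor, x over 0.6.
- pan_c (a point): Collecting pan, all steel, plain closed floor. 60 mm across, 34 mm high: frame (upper 24 mm, 3 mm wall, open top) over a spigot (lower 10 mm, 51 mm across, tapered to 43 at the foot). Spigot enters the 54 mm mouth of the piece below until the frame's shoulder rests on its rim, 24 mm higher than that piece. Point: its centre, 17 mm above the foot; z up. 0.1 kg; grasp across the frame from above.
- sieve_fine_c (a point): Fine sieve: blue frame, mesh like an even grey sheet. 60 mm across, 34 mm high: frame (upper 24 mm, 3 mm wall, open top) over a spigot (lower 10 mm, 51 mm across, tapered to 43 at the foot). Spigot enters the 54 mm mouth of the piece below until the frame's shoulder rests on its rim, 24 mm higher than that piece. Point: its centre, 17 mm above the foot; z up. 0.1 kg; grasp across the frame from above.
- sieve_medium_c (a point): Medium sieve: green frame, mesh wires 3.6 mm apart. 60 mm across, 34 mm high: frame (upper 24 mm, 3 mm wall, open top) over a spigot (lower 10 mm, 51 mm across, tapered to 43 at the foot). Spigot enters the 54 mm mouth of the piece below until the frame's shoulder rests on its rim, 24 mm higher than that piece. Point: its centre, 17 mm above the foot; z up. 0.1 kg; grasp across the frame from above.
- sieve_coarse_c (a point): Coarse sieve: yellow frame, mesh wires 8 mm apart. 60 mm across, 34 mm high: frame (upper 24 mm, 3 mm wall, open top) over a spigot (lower 10 mm, 51 mm across, tapered to 43 at the foot). Spigot enters the 54 mm mouth of the piece below until the frame's shoulder rests on its rim, 24 mm higher than that piece. Point: its centre, 17 mm above the foot; z up. 0.1 kg; grasp across the frame from above.
- lid_knob (a point): Steel lid with a round black knob, 38 mm high: spigot as on the sieves (lower 10 mm), disc 60 mm across and 6 mm thick, then the knob, 24 mm across, 22 mm tall. Point: the knob's centre, 27 mm above the foot; z up. 0.09 kg; grasp across the knob from above. Home, it is 34 mm above the centre of the sieve it closes.
- jar_white: Sample jar with white screw lid, 58 mm across, 62 mm high; stands loose among the pieces; a bystander to be left standing where it is. Origin at the centre of its underside, z up.
- beaker: Clear beaker, 57 mm across, 70 mm high; stands loose among the pieces; a bystander to be left standing where it is. Origin at the centre of its underside, z up.
- white_bottle: White bottle with red cap, 48 mm across, 110 mm high; stands loose among the pieces; a bystander to be left standing where it is. Origin at the centre of its underside, z up.
- amber_bottle: Small amber dropper bottle with black cap, 33 mm across, 88 mm high; stands loose among the pieces; a bystander to be left standing where it is. Origin at the centre of its underside, z up.
Things that resemble listed ones, but are neither listed nor needed, are in the scene too. Leave any pink look-alike of the part that bears sieve_coarse_c alone.

How it is judged:
By the outcome, as a careful person would: the job done as asked, in the order asked, and still so for the second after the job is handed in, with the robot touching nothing.
It also fails if it takes over 131 s, if anything falls off the work surface, if the arm or the gripper's body presses on something with over 40 N, if the wrist force passes 120 N, or if a joint passes its speed limit or range.

## Working session

There is one attempt and no reset: what is moved stays moved. The work goes in short steps, Python scripts to look and compute and a tool call to move; the robot and the scene stay as the last step left them, time stands still between calls to the robot, and variables do not carry over. Pictures are saved under pics/ and viewed, and the job is handed in when it is done.

Besides the shell and the picture viewer there is one more tool, called in YAML: its name, and indented under it one key for each argument. arm_command: Moves the arm, as the interface text tells. Its arguments: {"type":"object","properties":{"commands":{"type":"array"},"grip_force":{"type":"number"}},"required":["commands"]}

```bash
mkdir -p pics; ls; cat > h.py <<'E'
import numpy as np, cv2
from rig import manip
def grab(n,tag):
    im=manip.get_image(n); cv2.imwrite(f'pics/{tag}.png',im['pixels'][:,:,::-1]); 
    np.savez(f'pics/{tag}.npz',**{k:np.array(v) for k,v in im.items()}); return im
def load(tag): return dict(np.load(f'pics/{tag}.npz'))
def ray(im,u,v):
    K=im['intrinsics'];k=float(im['k1'])
    d=np.array([(u-K[0,2])/K[0,0],(v-K[1,2])/K[1,1]]);p=d.copy()
    for _ in range(20): p=d/(1+k*(p@p))
    R=im['R'];return -R.T@im['t'],R.T@np.array([p[0],p[1],1.])
def plane(im,u,v,z):
    c,d=ray(im,u,v);return c+d*(z-c[2])/d[2]
def deproj(im,u,v):
    c,d=ray(im,u,v);return c+d*im['range_z'][int(v),int(u)]
def cloud(im):
    K=im['intrinsics'];k=float(im['k1']);v,u=np.mgrid[0:480,0:640]
    dx=(u-K[0,2])/K[0,0];dy=(v-K[1,2])/K[1,1];px,py=dx.copy(),dy.copy()
    for _ in range(20):
        s=1+k*(px**2+py**2);px,py=dx/s,dy/s
    z=im['range_z'];P=np.stack([px*z,py*z,z],-1)
    W=(P-im['t'])@im['R'];W[z<=0]=np.nan;return W
def proj(im,X):
    p=im['R']@np.array(X)+im['t'];q=p[:2]/p[2];q=q*(1+float(im['k1'])*(q@q));K=im['intrinsics']
    return K[0,0]*q[0]+K[0,2],K[1,1]*q[1]+K[1,2]
E
python3 -c "
from h import *
for n in ['scene','side','wrist']:
    im=grab(n,n+'0'); print(n,(-im['R'].T@im['t']).round(3),im['R'][2].round(2))
print(manip.get_state())"
```

```text
pics
scene [-0.312  0.515  0.912] [ 0.64 -0.42 -0.64]
side [ 0.201 -1.195  1.017] [ 0.22  0.76 -0.61]
wrist [0.573 0.085 0.374] [-0.   -0.33 -0.95]
{'clock': 0.15, 'qpos': array([-1.20998694e-01,  2.76460007e-01,  1.50580930e+00,  1.17686434e-06,
        1.36065298e+00, -1.20996804e-01]), 'qd': array([ 4.52547425e-05, -1.34745147e-03, -4.54760032e-03, -1.55521473e-03,
        7.01883013e-04,  7.25369277e-04]), 'effort': array([ 9.65923646e-04, -4.17143512e+01, -2.46032345e+01, -1.26433165e-04,
        7.58384820e-03, -3.43765259e-05]), 'position': array([5.74662822e-01, 3.67631243e-05, 2.47645685e-01]), 'ee_rot': array([ 7.07163771e-01, -7.07049479e-01,  4.67368317e-04,  4.65857813e-04]), 'contact_force': array([0.3843692 , 0.39002696, 0.48606637]), 'moment': array([-0.02172387, -0.01292058, -0.03508683]), 'width': 0.08552278437131955}
```

View pics/scene0.png

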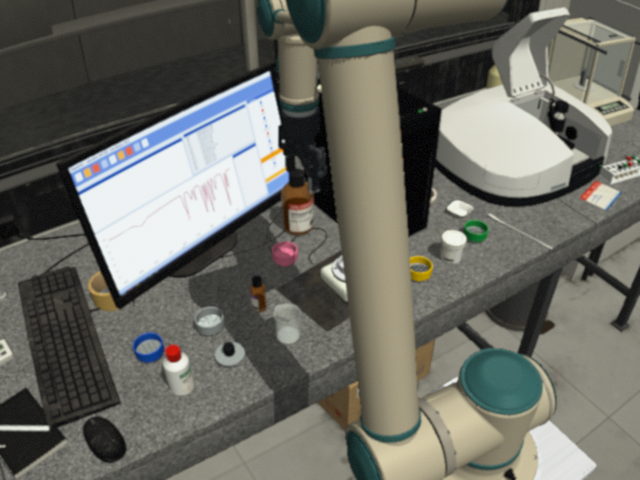

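View pics/side0.png

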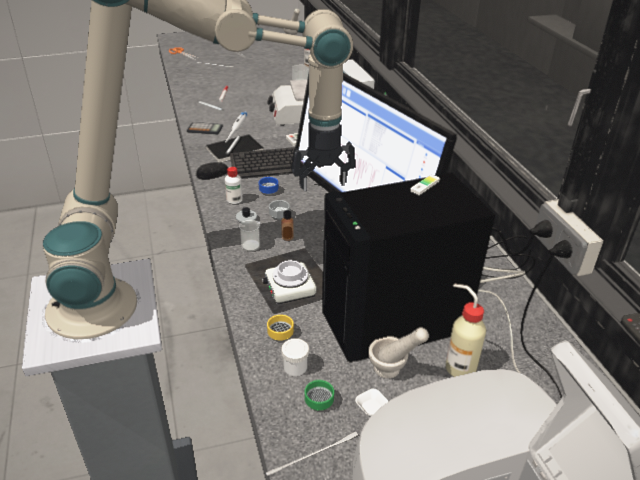

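View pics/wrist0.png

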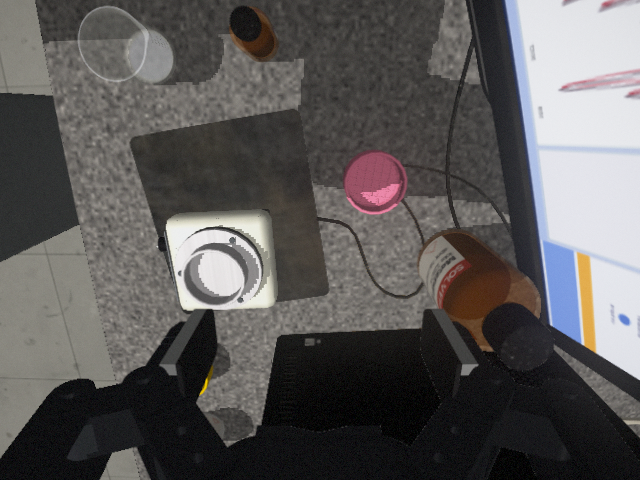

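```bash
python3 -c "
from h import *
s=cv2.imread('pics/scene0.png');a=cv2.resize(s[250:410,120:320],None,fx=3.9,fy=3.5,interpolation=3);cv2.imwrite('pics/c1.png',a)
s=cv2.imread('pics/side0.png');a=cv2.resize(s[160:420,180:420],None,fx=2.4,fy=2.3,interpolation=3);cv2.imwrite('pics/c2.png',a)
im=load('side0')
for n,u,v in [('ring',291,270),('yel',280,335),('grn',319,402),('blue',269,190),('pan',279,212),('jar',295,345),('beak',250,215),('amb',287,215)]: print(n,deproj(im,u,v).round(3))
im=load('scene0')
for n,u,v in [('yel',420,274),('grn',476,238),('blue',149,348),('pan',209,320),('lid',230,352),('knob',230,347),('jar',455,235),('bot',174,350),('beak',287,308),('pink',285,254),('amb',257,282)]: print(n,deproj(im,u,v).round(3))
im=load('wrist0')
for n,u,v in [('deck',255,300),('floor',215,272),('pinkfloor',375,180)]: print(n,deproj(im,u,v).round(3))
"
```

```text
ring [ 0.481 -0.054  0.053]
yel [ 0.408 -0.238  0.029]
grn [ 0.438 -0.442  0.033]
blue [0.519 0.364 0.023]
pan [0.518 0.229 0.032]
jar [ 0.425 -0.307  0.062]
beak [0.44  0.258 0.017]
amb [0.519 0.137 0.083]
yel [ 0.394 -0.189  0.031]
grn [ 0.428 -0.397  0.019]
blue [0.534 0.394 0.011]
pan [0.539 0.257 0.012]
lid [0.42  0.264 0.031]
knob [0.426 0.261 0.038]
jar [ 0.431 -0.322  0.059]
bot [0.414 0.37  0.109]
beak [0.44  0.123 0.058]
pink [0.633 0.019 0.016]
amb [0.517 0.148 0.082]
deck [ 0.507 -0.098  0.041]
floor [ 0.472 -0.062  0.052]
pinkfloor [0.629 0.021 0.015]
```

View pics/c1.png

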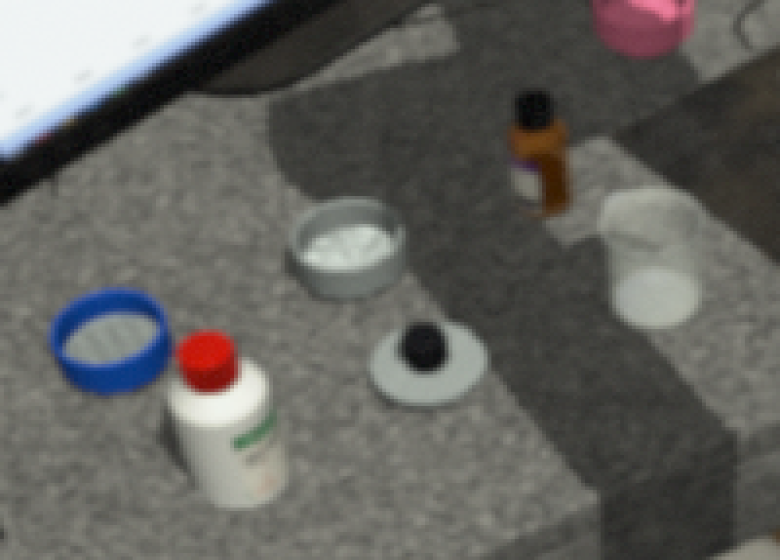

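View pics/c2.png

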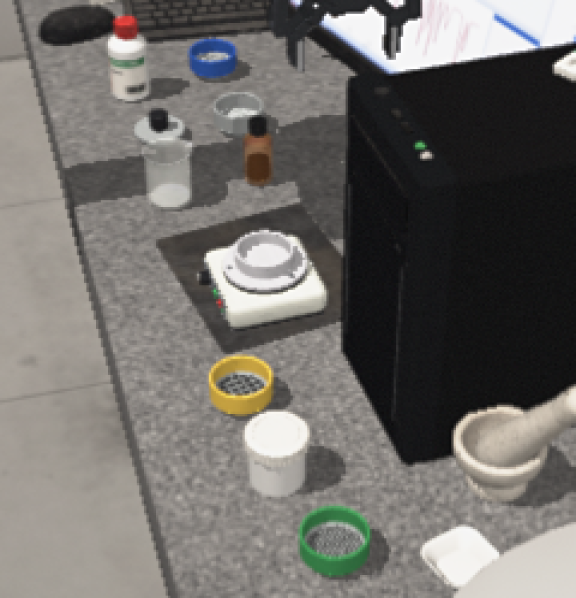

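```bash
cat >> h.py <<'E'
from scipy.optimize import least_squares
def circ(P,r=None):
    c0=np.median(P,0)
    f=(lambda p:np.hypot(P[:,0]-p[0],P[:,1]-p[1])-r) if r else (lambda p:np.hypot(P[:,0]-p[0],P[:,1]-p[1])-p[2])
    s=least_squares(f,list(c0)+([] if r else [.03]),loss='soft_l1',f_scale=.001);return s.x,np.sqrt(np.mean(f(s.x)**2))
def rimfit(im,x,y,z,dz=.003,R=.05,r=None,zmax=None):
    W=cloud(im);d=np.hypot(W[...,0]-x,W[...,1]-y)
    m=(abs(W[...,2]-z)<dz)&(d<R)
    P=W[m];return P,m
E
python3 -c "
from h import *
print(manip.finger_overhang)
im=load('wrist0')
P,m=rimfit(im,.475,-.06,.069,.004)
print(len(P),P[:,2].mean(),circ(P[:,:2]))
import collections
W=cloud(im);d=np.hypot(W[...,0]-.475,W[...,1]+.06)<.04
print(np.histogram(W[d][:,2],bins=np.arange(.03,.09,.004)))
v=im['pixels'].copy();v[m]=[255,0,0];cv2.imwrite('pics/c3.png',cv2.resize(v[180:340,120:320],None,fx=3.8,fy=3.5)[:,:,::-1])
for t,l in [('scene0',[('yel',.405,-.21),('grn',.435,-.42),('blue',.525,.38),('pan',.53,.24)]),('side0',[('yel',.405,-.21),('grn',.435,-.42),('blue',.525,.38),('pan',.53,.24)])]:
  for n,x,y in l:
    P,m=rimfit(load(t),x,y,.034,.004); print(t,n,len(P),circ(P[:,:2],.0285) if len(P)>5 else '')
"
```

```text
0.017
786 0.0686299624576813 (array([ 0.47498715, -0.06022178,  0.02820185]), np.float64(0.0009570688221637442))
(array([   0,    0,    0,    0,   21, 2957,  676,  253,  249,  620,  104,
          0,    0,    0]), array([0.03 , 0.034, 0.038, 0.042, 0.046, 0.05 , 0.054, 0.058, 0.062,
       0.066, 0.07 , 0.074, 0.078, 0.082, 0.086]))
scene0 yel 118 (array([ 0.41689714, -0.20563915]), np.float64(0.001829013841012703))
scene0 grn 101 (array([ 0.44609096, -0.41247677]), np.float64(0.0021163233982563934))
scene0 blue 179 (array([0.52482673, 0.39660988]), np.float64(0.0014995131055461075))
scene0 pan 139 (array([0.52629713, 0.26147188]), np.float64(0.0017358326535197568))
side0 yel 125 (array([ 0.41494376, -0.20847323]), np.float64(0.0018152568424177568))
side0 grn 166 (array([ 0.44524742, -0.41642835]), np.float64(0.001760503387185193))
side0 blue 65 (array([0.52321682, 0.39331995]), np.float64(0.0027950653533305014))
side0 pan 78 (array([0.52359973, 0.25720245]), np.float64(0.0024201143402156062))
```

View pics/c3.png

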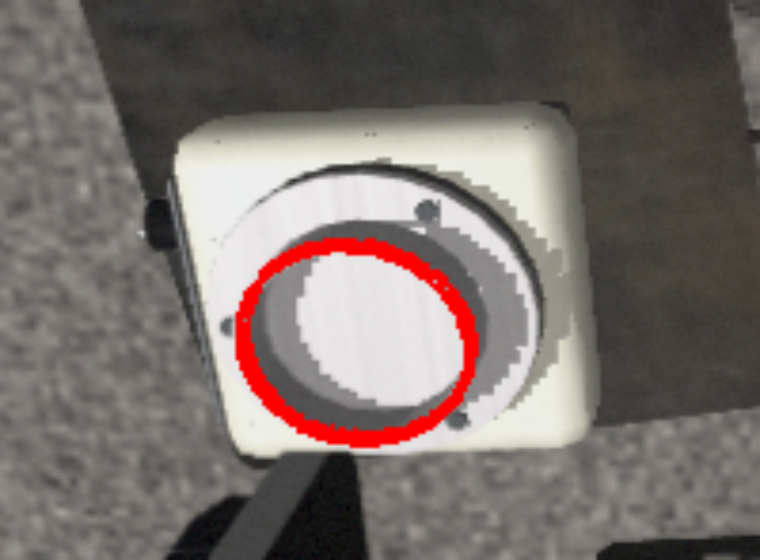

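Candidates in scene0:
- Steel pan: (209,320), the only steel open piece. The clear beaker at (287,323) and the tan ring at (105,290) could be mistaken for it.
- Blue sieve: (149,348).
- Green sieve: (476,232).
- Yellow sieve: (420,268). The pink look-alike is at (285,254) and stays untouched.
- Lid: (230,352).

The crops match these choices. The red overlay in the last picture traces the seat rim, giving a centre of (0.475, -0.060). Next I'll look from the wrist above the left group.

arm_command:
  commands:
    - [8.5,[-1.5,4.5,0],0]
    - [8.5,[-1.5,4.5,0],0]
    - [8.5,[-1.5,4.5,0],0]
    - [8.5,[-1.5,4.5,0],0]
    - [8.5,[-1.0,4.5,0],0]
    - [8.5,[0,4.5,0],0]
    - [8.5,[0,3,0],0]
    - [8.5,[0,0,0],0]
    - [8.5,[0,0,0],0]
    - [8.5,[0,0,0],0]

```text
clock: 1.15
position: [0.5049, 0.2989, 0.248]
ee_rot: [-0.707, 0.708, -0.0, 0.0]
contact_force: [0.6, 0.7, 0.5]
width: 0.085
```

```bash
python3 -c "
from h import *
im=grab('wrist','w1');print(manip.get_state()['position'])
for n,x,y,z,r in [('blue',.524,.395,.034,.0285),('pan',.525,.259,.034,.0285),('knob',.42,.26,.038,None)]:
    P,m=rimfit(im,x,y,z,.003); print(n,len(P),circ(P[:,:2]) if len(P)>5 else '')
P,m=rimfit(im,.42,.262,.016,.002);print('disc',len(P),P[:,:2].min(0),P[:,:2].max(0))
"
```

```text
[0.50504222 0.29872564 0.24817346]
blue 756 (array([0.52292315, 0.39609824, 0.02796   ]), np.float64(0.0009327414482376026))
pan 614 (array([0.52399035, 0.26152916, 0.0281896 ]), np.float64(0.0009461137606064246))
knob 426 (array([0.42847919, 0.26361962, 0.00826538]), np.float64(0.00276812555592677))
disc 1812 [0.39821789 0.23311187] [0.45785318 0.29262035]
```

View pics/w1.png

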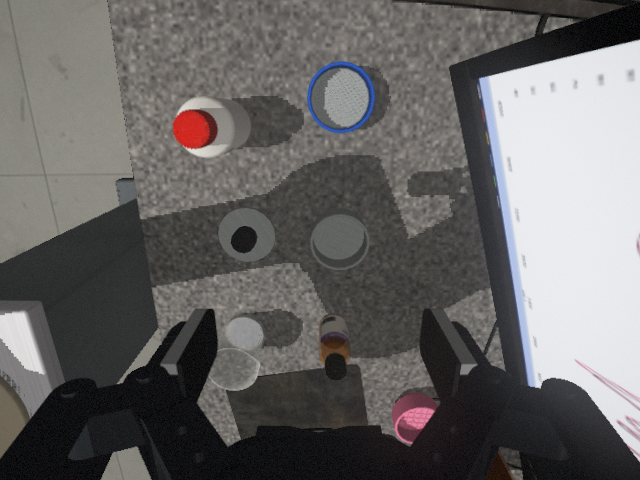

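The wrist picture shows the pan at (340,241), blue at (341,97) and the lid at (246,236). The measured rim radius of about 28.1 mm fits the expected 28.5 mm. Now picking the pan at (0.524, 0.2615).

arm_command:
  commands:
    - [8.5,[1.9,-3.7,0],0]
    - [8.5,[0,0,-4.5],0]
    - [8.5,[0,0,-4.5],0]
    - [8.5,[0,0,-4],0]
    - [8.5,[0,0,-3],0]
    - [8.5,[0,0,-2],0]
    - [8.5,[0,0,-2],0]
    - [8.5,[0,0,-1],0]
    - [8.5,[0,0,-1],0]
    - [8.5,[0,0,0],0]
    - [8.5,[0,0,0],0]

```text
clock: 2.3
position: [0.5246, 0.2629, 0.0289]
ee_rot: [0.707, -0.707, -0.0, -0.001]
contact_force: [-0.3, 0.2, 0.3]
width: 0.0852
```

arm_command:
  commands:
    - [5.5,[0,0,0],0]
    - [5.5,[0,0,0],0]
    - [5.5,[0,0,0],0]
    - [5.5,[0,0,0],0]
    - [5.5,[0,0,0],0]
    - [5.5,[0,0,0],0]
    - [5.5,[0,0,0],0]
    - [5.5,[0,0,0],0]
  grip_force: 30

```text
clock: 3.1
position: [0.5248, 0.2633, 0.0295]
ee_rot: [0.707, -0.707, -0.001, -0.001]
contact_force: [-0.8, -0.4, 6.2]
width: 0.059
```

```bash
python3 -c "
from h import *
print(manip.get_state());grab('wrist','w2');grab('side','s2')"
```

```text
{'clock': 3.1, 'qpos': array([ 3.46634588e-01,  4.90411723e-01,  1.77259368e+00, -8.77822508e-05,
        8.76307921e-01,  3.46541021e-01]), 'qd': array([ 7.31392854e-04,  3.40081761e-04,  1.16828575e-03,  1.70404242e-03,
       -7.28626658e-04, -2.95417184e-05]), 'effort': array([ 4.52924869e-02, -4.37048471e+01, -1.63224006e+01,  2.85726384e-02,
       -2.36159591e-01, -1.39924340e-02]), 'position': array([0.52475721, 0.26331638, 0.02952303]), 'ee_rot': array([ 0.70735761, -0.70685503, -0.00081897, -0.00071314]), 'contact_force': array([-0.81443476, -0.38491572,  6.2005643 ]), 'moment': array([-0.03468335,  0.10353973,  0.01432037]), 'width': 0.059017678889536976}
```

View pics/w2.png

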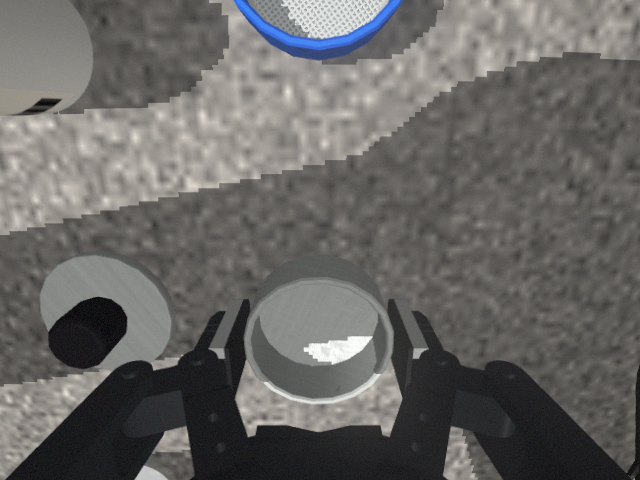

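The picture shows the pan held squarely between the pads, centred near (318,340). I'll lift it and measure the in-hand offset.

arm_command:
  commands:
    - [5.5,[0,0,2],0]
    - [5.5,[0,0,4],0]
    - [5.5,[0,0,5],0]
    - [5.5,[0,0,5],0]
    - [5.5,[0,0,2],0]
    - [5.5,[0,0,0],0]
    - [5.5,[0,0,0],0]
    - [5.5,[0,0,0],0]

```text
clock: 4.0
position: [0.5226, 0.2625, 0.206]
ee_rot: [-0.707, 0.708, -0.001, -0.002]
contact_force: [-0.4, -0.9, -1.3]
width: 0.0592
```

```bash
cat >> h.py <<'E'
def inhand(tag):
    im=grab('wrist',tag);s=manip.get_state();p=s['position'];W=cloud(im)
    d=np.hypot(W[...,0]-p[0],W[...,1]-p[1]);u=np.arange(640)[None,:]+0*d
    h=W[...,2]-p[2]
    m=(d<.036)&(abs(W[...,0]-p[0])<.027)&(h>-.04)&(h<.02)
    z=np.sort(W[m][:,2]);top=np.percentile(z,97)
    q=m&(W[...,2]>top-.0025)
    c,r=circ(W[q][:,:2]); print('tcp',p.round(4),'w',s['width'],'F',s['contact_force'].round(1),'n',q.sum(),'rim c',c.round(4),'res',r.round(4),'top-tcp',(np.median(W[q][:,2])-p[2]).round(4),'off',(c[:2]-p[:2]).round(4))
    v=im['pixels'].copy();v[q]=[255,0,0];cv2.imwrite(f'pics/{tag}m.png',v[:,:,::-1])
    # tilt of rim
    A=np.c_[W[q][:,:2]-c[:2],np.ones(q.sum())];print('tilt',np.linalg.lstsq(A,W[q][:,2],rcond=None)[0])
E
python3 -c "
from h import *
inhand('w3')"
```

```text
tcp [0.5227 0.2625 0.2059] w 0.059527137978421775 F [-0.4 -0.  -1.2] n 2966 rim c [0.5211 0.2609 0.028 ] res 0.0009 top-tcp 0.0048 off [-0.0016 -0.0016]
tilt [-4.30105354e-03  2.08975492e-04  2.10684441e-01]
```

View pics/w3m.png

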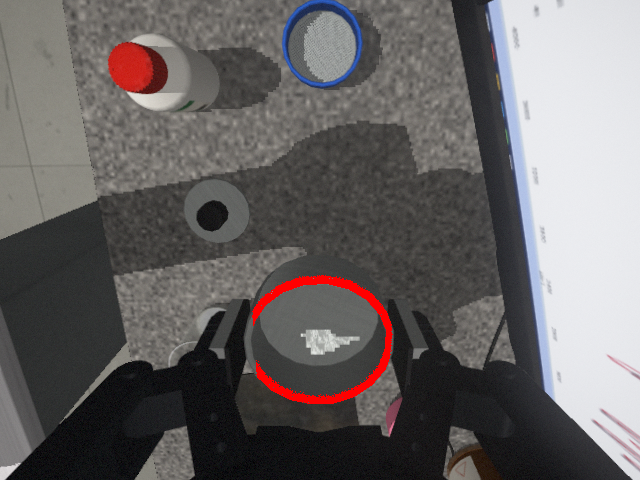

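arm_command:
  commands:
    - [5.5,[-0.6,-4,0],0]
    - [5.5,[-0.6,-4,0],0]
    - [5.5,[-0.6,-4,0],0]
    - [5.5,[-0.6,-4,0],0]
    - [5.5,[-0.6,-4,0],0]
    - [5.5,[-0.6,-4,0],0]
    - [5.5,[-0.6,-4,0],0]
    - [5.5,[-0.4,-4.1,0],0]
    - [5.5,[0,0,-4],0]
    - [5.5,[0,0,-2],0]
    - [5.5,[0,0,0],0]
    - [5.5,[0,0,0],0]

```text
clock: 5.25
position: [0.4776, -0.0579, 0.1475]
ee_rot: [0.707, -0.707, 0.001, 0.001]
contact_force: [0.6, -0.3, -0.8]
width: 0.0592
```

```bash
python3 -c "
from h import *
inhand('w4')"
```

```text
tcp [ 0.4785 -0.0579  0.1485] w 0.05910284853819412 F [ 0.3 -0.2 -0.3] n 3016 rim c [ 0.4762 -0.0595  0.0281] res 0.001 top-tcp 0.0039 off [-0.0022 -0.0015]
tilt [0.01362817 0.00354074 0.15239897]
```

View pics/w4m.png

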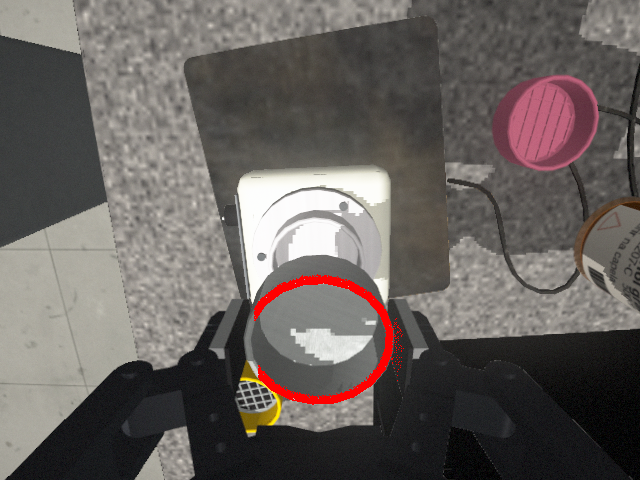

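arm_command:
  commands:
    - [5.5,[-0.1,-0.1,-2],0]
    - [5.5,[0,0,-2],0]
    - [5.5,[0,0,-0.7],0]
    - [5.5,[0,0,-0.3],0]
    - [5.5,[0,0,-0.3],0]
    - [5.5,[0,0,0],0]
    - [5.5,[0,0,0],0]

```text
clock: 6.0
position: [0.4776, -0.0591, 0.096]
ee_rot: [-0.707, 0.707, 0.001, 0.0]
contact_force: [-0.3, -0.1, -0.3]
width: 0.059
```

arm_command:
  commands:
    - [5.5,[0,0,-0.2],0]
    - [5.5,[0,0,-0.2],0]
    - [5.5,[0,0,-0.2],0]
    - [5.5,[0,0,0],0]
    - [5.5,[0,0,0],0]

```text
clock: 6.5
position: [0.477, -0.059, 0.0892]
ee_rot: [0.707, -0.707, 0.0, 0.0]
contact_force: [0.7, 0.5, -0.7]
width: 0.0592
```

arm_command:
  commands:
    - [5.5,[0,0,-0.1],0]
    - [5.5,[0,0,0],0]
    - [5.5,[0,0,0],0]

```text
clock: 6.8
position: [0.4771, -0.059, 0.0884]
ee_rot: [-0.707, 0.707, 0.0, 0.0]
contact_force: [0.6, 0.1, 0.2]
width: 0.0589
```

arm_command:
  commands:
    - [5.5,[0,0,-0.1],0]
    - [5.5,[0,0,0],0]
    - [5.5,[0,0,0],0]

```text
clock: 7.1
position: [0.4771, -0.0591, 0.0882]
ee_rot: [-0.707, 0.707, 0.0, 0.0]
contact_force: [-2.5, 0.1, 7.4]
width: 0.059
```

Contact came at TCP z 0.088, as predicted. Releasing and looking.

arm_command:
  commands:
    - [7.5,[0,0,0],0]
    - [7.5,[0,0,0],0]
    - [7.5,[0,0,0],0]
    - [7.5,[0,0,0],0]
    - [7.5,[0,0,1],0]
    - [7.5,[0,0,3],0]
    - [7.5,[0,0.5,4],0]
    - [8.5,[0,1.5,5],0]
    - [8.5,[0,1.5,3],0]
    - [8.5,[0,0,0],0]
    - [8.5,[0,0,0],0]
    - [8.5,[0,0,0],0]

```text
clock: 8.3
position: [0.4761, -0.0247, 0.2443]
ee_rot: [0.707, -0.707, 0.001, 0.001]
contact_force: [1.0, 0.2, -0.1]
width: 0.0848
```

```bash
cat >> h.py <<'E'
def look(tag,x,y,z,dz=.004):
    im=grab('wrist',tag);s=manip.get_state();print('tcp',s['position'].round(4))
    P,m=rimfit(im,x,y,z,dz,.036);c,r=circ(P[:,:2])
    A=np.c_[P[:,:2]-c[:2],np.ones(len(P))];t=np.linalg.lstsq(A,P[:,2],rcond=None)[0]
    print('rim',c.round(4),'res',r.round(4),'z',np.median(P[:,2]).round(4),'tilt',t[:2].round(3),len(P))
    return c
E
python3 -c "
from h import *
look('w5',.477,-.059,.093)"
```

```text
tcp [ 0.4761 -0.0248  0.2439]
rim [ 0.4757 -0.0607  0.0282] res 0.001 z 0.093 tilt [0.001 0.005] 932
```

View pics/w5.png

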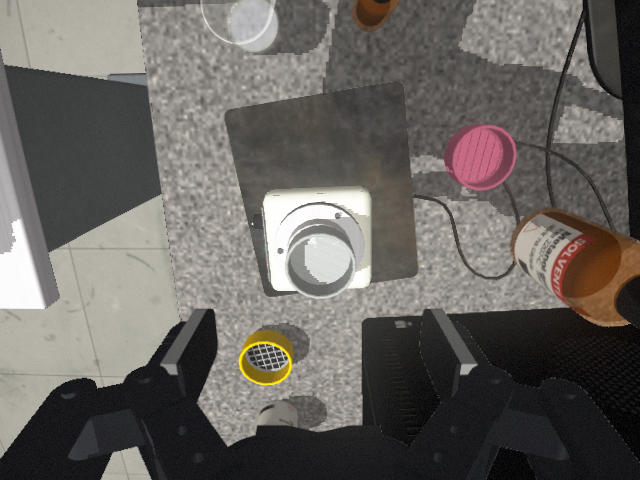

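The pan is home: rim z 0.093, tilt under 0.3°, in line with the seat (picture (320,262)). Before reaching for blue I'll check clearance to the monitor.

```bash
python3 -c "
from h import *
W=cloud(load('w1'))
for y in (.3,.34,.38,.4,.43,.46):
  m=(abs(W[...,1]-y)<.015)&(W[...,0]>.545)&(W[...,2]>.03)
  P=W[m]; print(y, [(z,P[(P[:,2]>z)&(P[:,2]<z+.05)][:,0].min().round(3)) for z in (.03,.08,.13,.18,.23) if ((P[:,2]>z)&(P[:,2]<z+.05)).any()])
"
```

```text
0.3 [(0.03, np.float64(0.636)), (0.08, np.float64(0.637)), (0.13, np.float64(0.655)), (0.18, np.float64(0.666)), (0.23, np.float64(0.545))]
0.34 [(0.03, np.float64(0.623)), (0.08, np.float64(0.624)), (0.13, np.float64(0.642)), (0.18, np.float64(0.653))]
0.38 [(0.03, np.float64(0.545)), (0.08, np.float64(0.611)), (0.13, np.float64(0.628)), (0.18, np.float64(0.64))]
0.4 [(0.03, np.float64(0.545)), (0.08, np.float64(0.605)), (0.13, np.float64(0.615)), (0.18, np.float64(0.627))]
0.43 [(0.03, np.float64(0.546)), (0.08, np.float64(0.604)), (0.13, np.float64(0.614)), (0.18, np.float64(0.624))]
0.46 []
```

arm_command:
  commands:
    - [7.2,[0.5,4.7,0],0]
    - [7.2,[0.5,4.7,0],0]
    - [7.2,[0.5,4.7,0],0]
    - [7.2,[0.5,4.7,0],0]
    - [7.2,[0.5,4.7,0],0]
    - [7.2,[0.5,4.7,0],0]
    - [7.2,[0.6,4.7,0],0]
    - [7.2,[0.6,4.7,0],0]
    - [7.2,[0.6,4.6,-2],0]
    - [7.2,[0,0,-4],0]
    - [7.2,[0,0,-3],0]
    - [7.2,[0,0,0],0]

```text
clock: 9.55
position: [0.5215, 0.3947, 0.1484]
ee_rot: [-0.704, 0.71, -0.004, -0.004]
contact_force: [-1.2, -0.2, -0.3]
width: 0.0719
```

```bash
python3 -c "
from h import *
look('w6',.523,.396,.034)"
```

```text
tcp [0.5233 0.3955 0.1517]
rim [0.5231 0.397  0.0281] res 0.001 z 0.0342 tilt [0.001 0.008] 1303
```

View pics/w6.png

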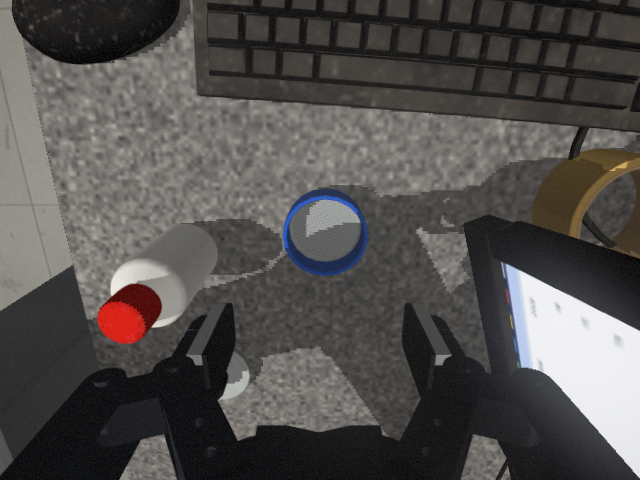

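The blue sieve is at (326,231), its mesh an even grey sheet. The bottle and monitor are clear of the jaws, so I'm descending.

arm_command:
  commands:
    - [7.2,[0.1,0.3,-3],0]
    - [7.2,[0,0,-3],0]
    - [7.2,[0,0,-2],0]
    - [7.2,[0,0,-2],0]
    - [7.2,[0,0,-1.2],0]
    - [7.2,[0,0,-1.0],0]
    - [7.2,[0,0,0],0]
    - [7.2,[0,0,0],0]

```text
clock: 10.4
position: [0.5267, 0.4001, 0.0343]
ee_rot: [0.707, -0.707, -0.0, -0.001]
contact_force: [0.8, 0.5, 0.1]
width: 0.0719
```

arm_command:
  commands:
    - [5.5,[0,0,0],0]
    - [5.5,[0,0,0],0]
    - [5.5,[0,0,0],0]
    - [5.5,[0,0,0],0]
    - [5.5,[0,0,0],0]
    - [5.5,[0,0,0],0]

```text
clock: 11.0
position: [0.5267, 0.4004, 0.0351]
ee_rot: [0.708, -0.707, -0.001, -0.001]
contact_force: [0.4, -0.1, 6.5]
width: 0.0591
```

Gripped a bit high (z 0.035), so I'll reopen, go 5 mm lower and regrip.

arm_command:
  commands:
    - [7.2,[0,0,0],0]
    - [7.2,[0,0,0],0]
    - [7.2,[0,0,0],0]
    - [7.2,[-0.1,-0.2,-0.5],0]
    - [7.2,[0,0,0],0]
    - [5.5,[0,0,0],0]
    - [5.5,[0,0,0],0]
    - [5.5,[0,0,0],0]
    - [5.5,[0,0,0],0]
    - [5.5,[0,0,0],0]
    - [5.5,[0,0,0],0]

```text
clock: 12.1
position: [0.5249, 0.3979, 0.0284]
ee_rot: [-0.707, 0.707, 0.0, 0.0]
contact_force: [-0.4, -0.7, -0.0]
width: 0.0596
```

arm_command:
  commands:
    - [5.5,[0,0,2],0]
    - [5.5,[0,0,4],0]
    - [5.5,[0,0,5],0]
    - [5.5,[0,0,4],0]
    - [5.5,[0,0,2],0]
    - [5.5,[0,0,0],0]
    - [5.5,[0,0,0],0]
    - [5.5,[0,0,0],0]

```text
clock: 12.9
position: [0.5238, 0.3972, 0.196]
ee_rot: [-0.706, 0.708, -0.001, -0.001]
contact_force: [0.3, -0.3, -0.9]
width: 0.0599
```

```bash
python3 -c "
from h import *
inhand('w7')"
```

```text
tcp [0.5239 0.3972 0.1959] w 0.059513384224136684 F [-0.4  0.4 -0.8] n 3039 rim c [0.5222 0.3968 0.028 ] res 0.0009 top-tcp 0.0061 off [-0.0016 -0.0004]
tilt [-0.00222656  0.00051641  0.20190057]
```

View pics/w7m.png

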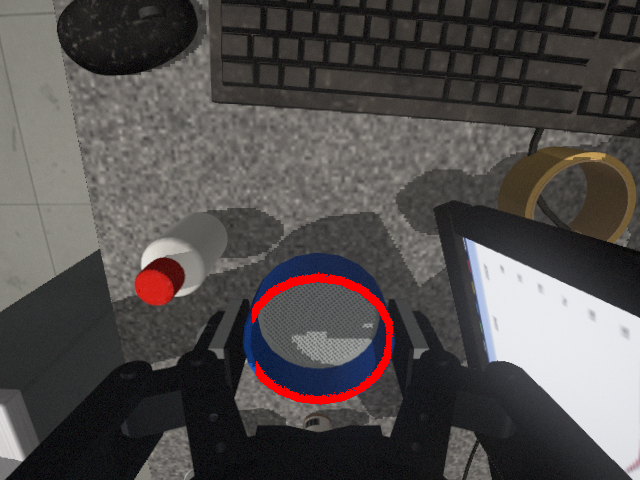

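arm_command:
  commands:
    - [5.5,[-0.5,-4.5,0],0]
    - [5.5,[-0.5,-4.6,0],0]
    - [5.5,[-0.5,-4.6,0],0]
    - [5.5,[-0.5,-4.6,0],0]
    - [5.5,[-0.5,-4.6,0],0]
    - [5.5,[-0.5,-4.6,0],0]
    - [5.5,[-0.5,-4.6,0],0]
    - [5.5,[-0.4,-4.6,0],0]
    - [5.5,[-0.4,-4.6,0],0]
    - [5.5,[-0.4,-4.5,0],0]
    - [5.5,[0,0,-1.5],0]
    - [5.5,[0,0,-1.5],0]

```text
clock: 14.15
position: [0.4774, -0.0618, 0.167]
ee_rot: [0.707, -0.707, 0.002, -0.001]
contact_force: [-0.4, 0.1, -0.9]
width: 0.0595
```

arm_command:
  commands:
    - [5.5,[0,0,0],0]
    - [5.5,[0,0,0],0]
    - [5.5,[0,0,0],0]

```text
clock: 14.45
position: [0.4783, -0.0599, 0.1686]
ee_rot: [-0.707, 0.707, 0.0, -0.0]
contact_force: [0.1, -0.1, -0.7]
width: 0.0596
```

```bash
python3 -c "
from h import *
inhand('w8')"
```

```text
tcp [ 0.4784 -0.0598  0.1688] w 0.05982829905125835 F [ 0.1  0.7 -1.3] n 3058 rim c [ 0.4767 -0.0602  0.0281] res 0.0009 top-tcp 0.0058 off [-0.0017 -0.0004]
tilt [0.00209521 0.00303686 0.17454659]
```

arm_command:
  commands:
    - [5.5,[-0.1,-0.1,-2],0]
    - [5.5,[0,0,-1.5],0]
    - [5.5,[0,0,-1],0]
    - [5.5,[0,0,-0.3],0]
    - [5.5,[0,0,-0.3],0]
    - [5.5,[0,0,-0.2],0]
    - [5.5,[0,0,0],0]
    - [5.5,[0,0,0],0]

```text
clock: 15.3
position: [0.4773, -0.0612, 0.1158]
ee_rot: [-0.707, 0.707, 0.0, 0.0]
contact_force: [0.2, -0.6, 0.1]
width: 0.0594
```

arm_command:
  commands:
    - [5.5,[0,0,-0.2],0]
    - [5.5,[0,0,-0.2],0]
    - [5.5,[0,0,0],0]
    - [5.5,[0,0,0],0]

```text
clock: 15.7
position: [0.4769, -0.0611, 0.1113]
ee_rot: [0.707, -0.707, 0.0, 0.0]
contact_force: [-0.3, 0.2, -1.1]
width: 0.0596
```

arm_command:
  commands:
    - [5.5,[0,0,-0.1],0]
    - [5.5,[0,0,0],0]
    - [5.5,[0,0,0],0]

```text
clock: 16.0
position: [0.4771, -0.0611, 0.111]
ee_rot: [-0.707, 0.707, 0.0, 0.0]
contact_force: [-1.8, -0.1, 4.8]
width: 0.0596
```

arm_command:
  commands:
    - [5.5,[0,0,-0.1],0]
    - [5.5,[0,0,0],0]
    - [5.5,[0,0,0],0]

```text
clock: 16.3
position: [0.4771, -0.0612, 0.111]
ee_rot: [-0.707, 0.707, 0.0, 0.0]
contact_force: [-3.9, 0.6, 12.2]
width: 0.0597
```

Home at the predicted height. Releasing and going to the right side to view yellow and green.

arm_command:
  commands:
    - [7.5,[0,0,0],0]
    - [7.5,[0,0,0],0]
    - [7.5,[0,0,0],0]
    - [7.5,[0,0,0],0]
    - [7.5,[0,0,1],0]
    - [7.5,[0,0,3],0]
    - [7.5,[0,0.5,4],0]
    - [8.5,[0,1.5,5],0]
    - [8.5,[0,1.5,1],0]
    - [8.5,[0,0,0],0]
    - [8.5,[0,0,0],0]
    - [8.5,[0,0,0],0]

```text
clock: 17.5
position: [0.476, -0.0271, 0.2459]
ee_rot: [0.707, -0.707, 0.001, 0.001]
contact_force: [-0.0, -0.6, -0.1]
width: 0.085
```

```bash
python3 -c "
from h import *
look('w9',.477,-.06,.117);im=grab('side','s9')
a=cv2.resize(im['pixels'][200:440,180:440,::-1],None,fx=2.4,fy=2.4,interpolation=3);cv2.imwrite('pics/s9c.png',a)"
```

```text
tcp [ 0.4761 -0.0272  0.2458]
rim [ 0.4757 -0.0615  0.0282] res 0.0009 z 0.117 tilt [-0.001  0.004] 1089
```

View pics/s9c.png

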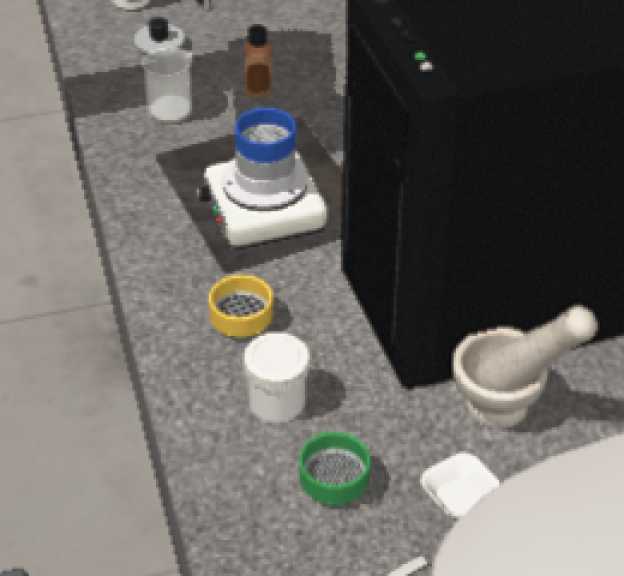

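Blue is home and level (rim z 0.117, picture (265,135)). Moving over green at about (0.445, -0.415), keeping x small past the computer.

arm_command:
  commands:
    - [8.0,[-3.5,-2,0],0]
    - [8.0,[-3.0,-3.5,0],0]
    - [8.0,[0,-4.5,0],0]
    - [8.0,[0,-4.5,0],0]
    - [8.0,[0,-4.5,0],0]
    - [8.0,[0,-4.5,0],0]
    - [8.0,[0,-4.5,0],0]
    - [8.0,[0,-4.5,0],0]
    - [8.0,[1.5,-3,0],0]
    - [8.0,[1.5,-1.5,0],0]
    - [8.0,[0,0,0],0]
    - [8.0,[0,0,0],0]

```text
clock: 18.8
position: [0.4411, -0.3964, 0.2458]
ee_rot: [0.708, -0.706, 0.001, 0.001]
contact_force: [0.4, 1.0, -0.9]
width: 0.0796
```

```bash
python3 -c "
from h import *
look('w10',.445,-.415,.034)"
```

```text
tcp [ 0.441  -0.3959  0.2463]
rim [ 0.4445 -0.4133  0.0281] res 0.0009 z 0.0342 tilt [-0.002  0.004] 652
```

View pics/w10.png

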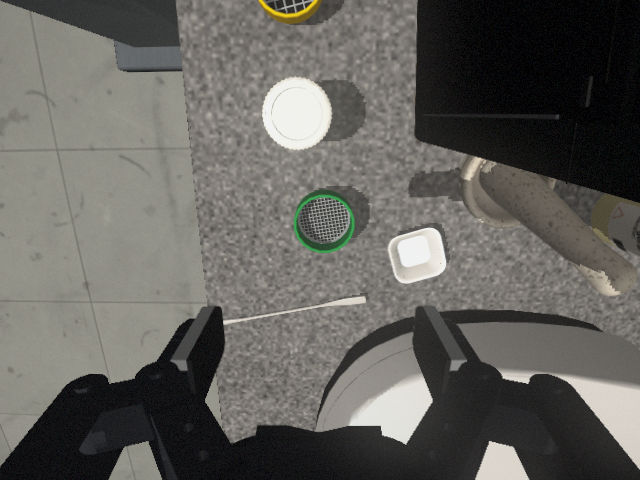

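The green sieve is at (324,222), with an open mesh finer than yellow's. The weigh boat at (417,255) leaves enough room for a finger at 7 cm opening.

arm_command:
  commands:
    - [7.2,[0.5,-1.6,-2],0]
    - [7.2,[0,0,-4.5],0]
    - [7.2,[0,0,-4.5],0]
    - [7.2,[0,0,-4],0]
    - [7.2,[0,0,-2],0]
    - [7.2,[0,0,-1.5],0]
    - [7.2,[0,0,-1],0]
    - [7.2,[0,0,0],0]
    - [7.2,[0,0,0],0]
    - [7.2,[0,0,0],0]

```text
clock: 19.85
position: [0.4475, -0.4132, 0.0536]
ee_rot: [-0.706, 0.708, 0.001, 0.0]
contact_force: [0.0, 0.3, 0.2]
width: 0.0721
```

```bash
python3 -c "
from h import *
look('w11',.445,-.414,.034)"
```

```text
tcp [ 0.4475 -0.4132  0.0536]
rim [ 0.4445 -0.4129  0.0281] res 0.0009 z 0.0341 tilt [-0.001  0.007] 3166
```

View pics/w11.png

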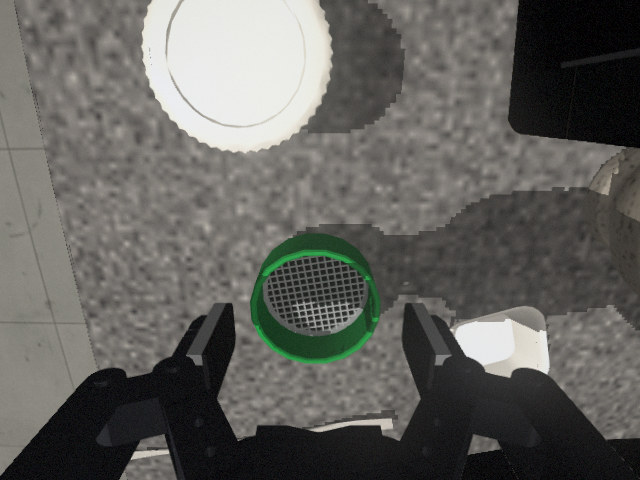

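```bash
python3 -c "
from h import *
W=cloud(load('w10'));m=np.zeros((480,640),bool);m[220:290,380:450]=1
P=W[m];P=P[P[:,2]>.006];print(P.min(0),P.max(0),P[P[:,1]>-.435].min(0),np.percentile(P[:,2],[50,90,99]))
for y in (-.40,-.41,-.42,-.43):
  q=P[abs(P[:,1]-y)<.005]; print(y,len(q),q.min(0) if len(q) else '')
"
```

```text
[ 0.51267474 -0.48674249  0.00600982] [ 0.57504608 -0.42321169  0.01765279] [ 0.51769279 -0.43496841  0.00664295] [0.01304139 0.01589329 0.01701846]
-0.4 0 
-0.41 0 
-0.42 22 [ 0.54495444 -0.4249804   0.01379347]
-0.43 208 [ 0.51769279 -0.43496841  0.00664295]
```

The boat starts at x 0.513 and y below -0.423, only 17 mm tall, so it is clear of the finger. Descending and gripping.

arm_command:
  commands:
    - [7.2,[-0.2,0.1,-1],0]
    - [7.2,[0,0,-1],0]
    - [7.2,[0,0,-0.5],0]
    - [7.2,[0,0,0],0]
    - [5.5,[0,0,0],0]
    - [5.5,[0,0,0],0]
    - [5.5,[0,0,0],0]
    - [5.5,[0,0,0],0]
    - [5.5,[0,0,0],0]
    - [5.5,[0,0,0],0]

```text
clock: 20.9
position: [0.445, -0.4117, 0.0273]
ee_rot: [-0.707, 0.707, 0.0, 0.0]
contact_force: [-1.1, -0.3, -0.3]
width: 0.0596
```

arm_command:
  commands:
    - [5.5,[0,0,2],0]
    - [5.5,[0,0,4],0]
    - [5.5,[0,0,5],0]
    - [5.5,[0,0,5],0]
    - [5.5,[0,0,3],0]
    - [5.5,[0,0,0],0]
    - [5.5,[0,0,0],0]
    - [5.5,[0,0,0],0]

```text
clock: 21.7
position: [0.4441, -0.4108, 0.2154]
ee_rot: [0.708, -0.706, 0.001, 0.001]
contact_force: [-0.2, 1.0, -2.0]
width: 0.0595
```

```bash
python3 -c "
from h import *
inhand('w12')"
```

```text
tcp [ 0.4441 -0.4108  0.2151] w 0.05942332931572969 F [-1.  -0.4 -1.5] n 3029 rim c [ 0.4425 -0.4122  0.028 ] res 0.0009 top-tcp 0.0073 off [-0.0016 -0.0015]
tilt [-0.00069403  0.00481761  0.22237637]
```

View pics/w12m.png

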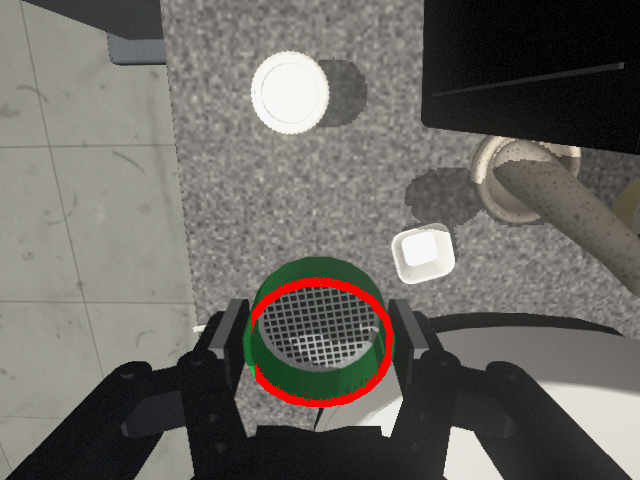

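arm_command:
  commands:
    - [5.5,[-1.7,3,0],0]
    - [5.5,[-1.7,3,0],0]
    - [5.5,[0,4.5,0],0]
    - [5.5,[0,4.5,0],0]
    - [5.5,[0,4.5,0],0]
    - [5.5,[0,4.5,0],0]
    - [5.5,[0,4,0],0]
    - [5.5,[2.2,3.5,0],0]
    - [5.5,[2.3,2.5,0],0]
    - [5.5,[2.2,1.1,0],0]
    - [5.5,[0,0,-1],0]
    - [5.5,[0,0,0],0]

```text
clock: 22.95
position: [0.4762, -0.0601, 0.2046]
ee_rot: [0.708, -0.707, 0.002, 0.003]
contact_force: [-1.5, -0.2, -1.1]
width: 0.0596
```

arm_command:
  commands:
    - [5.5,[0,0,-1],0]
    - [5.5,[0,0,0],0]
    - [5.5,[0,0,0],0]

```text
clock: 23.25
position: [0.4771, -0.0612, 0.1968]
ee_rot: [0.707, -0.707, 0.001, -0.0]
contact_force: [0.9, 0.1, -0.2]
width: 0.0599
```

```bash
python3 -c "
from h import *
inhand('w13')"
```

```text
tcp [ 0.4775 -0.0612  0.1973] w 0.059787656919893725 F [ 0.8 -0.1 -0.6] n 3026 rim c [ 0.4755 -0.0626  0.028 ] res 0.0009 top-tcp 0.0067 off [-0.002  -0.0014]
tilt [7.20845175e-05 2.92664993e-03 2.03848820e-01]
```

arm_command:
  commands:
    - [5.5,[0,0.1,-2],0]
    - [5.5,[0,0,-1.5],0]
    - [5.5,[0,0,-1],0]
    - [5.5,[0,0,-0.5],0]
    - [5.5,[0,0,-0.3],0]
    - [5.5,[0,0,-0.3],0]
    - [5.5,[0,0,-0.2],0]
    - [5.5,[0,0,0],0]
    - [5.5,[0,0,0],0]

```text
clock: 24.2
position: [0.4782, -0.0598, 0.1396]
ee_rot: [-0.707, 0.707, 0.0, 0.0]
contact_force: [0.2, -0.4, -0.5]
width: 0.0595
```

arm_command:
  commands:
    - [5.5,[0,0,-0.2],0]
    - [5.5,[0,0,-0.2],0]
    - [5.5,[0,0,0],0]
    - [5.5,[0,0,0],0]

```text
clock: 24.6
position: [0.4779, -0.0597, 0.1352]
ee_rot: [0.707, -0.707, 0.0, 0.0]
contact_force: [-0.2, -0.3, -1.9]
width: 0.0596
```

arm_command:
  commands:
    - [5.5,[0,0,-0.1],0]
    - [5.5,[0,0,0],0]
    - [5.5,[0,0,0],0]

```text
clock: 24.9
position: [0.478, -0.0598, 0.1343]
ee_rot: [-0.707, 0.707, 0.0, 0.0]
contact_force: [0.5, -0.1, -1.8]
width: 0.0599
```

arm_command:
  commands:
    - [5.5,[0,0,-0.1],0]
    - [5.5,[0,0,0],0]
    - [5.5,[0,0,0],0]

```text
clock: 25.2
position: [0.4781, -0.0598, 0.1339]
ee_rot: [-0.707, 0.707, 0.0, 0.0]
contact_force: [-1.4, 0.3, 5.4]
width: 0.059
```

Home. Release and look.

arm_command:
  commands:
    - [7.5,[0,0,0],0]
    - [7.5,[0,0,0],0]
    - [7.5,[0,0,0],0]
    - [7.5,[0,0,0],0]
    - [7.5,[0,0,1],0]
    - [7.5,[0,0,3],0]
    - [7.5,[0,0.5,4],0]
    - [7.5,[0,1.5,4],0]
    - [7.5,[0,1.5,0],0]
    - [7.5,[0,0,0],0]
    - [7.5,[0,0,0],0]

```text
clock: 26.3
position: [0.4775, -0.0248, 0.2532]
ee_rot: [-0.707, 0.707, 0.0, -0.001]
contact_force: [0.1, -1.2, -0.5]
width: 0.0748
```

```bash
python3 -c "
from h import *
look('w14',.477,-.06,.141)
P,m=rimfit(load('w14'),.415,-.207,.034,.004);print(len(P),circ(P[:,:2]) if len(P)>9 else '')"
```

```text
tcp [ 0.4774 -0.025   0.2527]
rim [ 0.4767 -0.0612  0.0282] res 0.0009 z 0.1409 tilt [-0.002  0.003] 1216
547 (array([ 0.41409998, -0.20439747,  0.02816774]), np.float64(0.0009979084867957687))
```

View pics/w14.png

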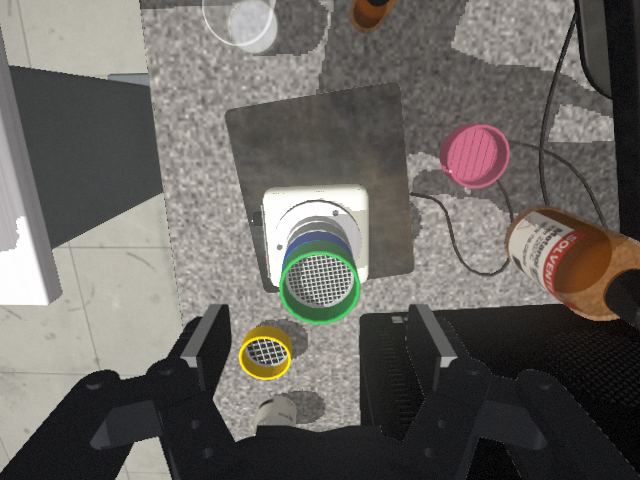

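Green is home (rim z 0.141, level; picture (320,287)). Yellow is at (266,352), its wires 8 mm apart, and measures (0.414, -0.204).

arm_command:
  commands:
    - [7.2,[-3,-3.5,0],0]
    - [7.2,[-3.2,-3.5,0],0]
    - [7.2,[0,-4.5,0],0]
    - [7.2,[0,-4.5,0],0]
    - [7.2,[0,-1.8,-3],0]
    - [7.2,[0,0,-4],0]
    - [7.2,[0,0,-4],0]
    - [7.2,[0,0,-3],0]
    - [7.2,[0,0,-3],0]
    - [7.2,[0,0,-2],0]
    - [7.2,[0,0,0],0]
    - [7.2,[0,0,0],0]

```text
clock: 27.55
position: [0.4155, -0.203, 0.0629]
ee_rot: [0.707, -0.707, 0.001, 0.0]
contact_force: [0.4, -0.3, 0.3]
width: 0.0724
```

```bash
python3 -c "
from h import *
print(manip.get_state()['contact_force'])
look('w15',.414,-.204,.034)"
```

```text
[ 0.35354632 -0.27032022  0.28935285]
tcp [ 0.4162 -0.2033  0.0637]
rim [ 0.4145 -0.2046  0.0281] res 0.0009 z 0.0342 tilt [-0.001  0.008] 2867
```

View pics/w15.png

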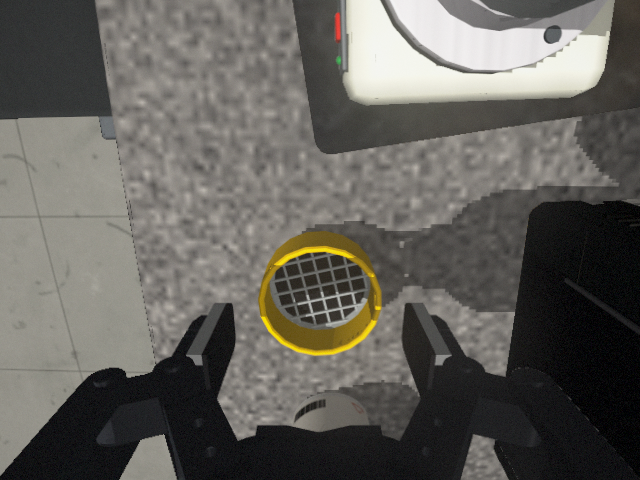

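Aligned, with yellow at (320,298) centred between the pads. Descend and grip.

arm_command:
  commands:
    - [7.2,[0,0,-1.5],0]
    - [7.2,[0,0,-1.2],0]
    - [7.2,[0,0,-0.8],0]
    - [7.2,[0,0,0],0]
    - [7.2,[0,0,0],0]
    - [5.5,[0,0,0],0]
    - [5.5,[0,0,0],0]
    - [5.5,[0,0,0],0]
    - [5.5,[0,0,0],0]
    - [5.5,[0,0,0],0]
    - [5.5,[0,0,0],0]

```text
clock: 28.7
position: [0.4165, -0.2031, 0.0295]
ee_rot: [-0.707, 0.708, 0.001, 0.001]
contact_force: [-1.8, 0.2, 5.0]
width: 0.0598
```

arm_command:
  commands:
    - [5.5,[0,0,2],0]
    - [5.5,[0,0,4],0]
    - [5.5,[0,0,5],0]
    - [5.5,[0,0,5],0]
    - [5.5,[0,0,4],0]
    - [5.5,[0,0,0],0]
    - [5.5,[0,0,0],0]
    - [5.5,[0,0,0],0]

```text
clock: 29.5
position: [0.415, -0.2021, 0.2271]
ee_rot: [0.708, -0.707, 0.001, 0.001]
contact_force: [0.9, 0.7, -0.7]
width: 0.0598
```

```bash
python3 -c "
from h import *
inhand('w16')"
```

```text
tcp [ 0.4149 -0.202   0.2268] w 0.05965217027134972 F [ 0.6 -0.2  0.3] n 2982 rim c [ 0.4134 -0.2036  0.028 ] res 0.0009 top-tcp 0.0052 off [-0.0015 -0.0016]
tilt [-0.00165014  0.00457665  0.23185701]
```

View pics/w16m.png

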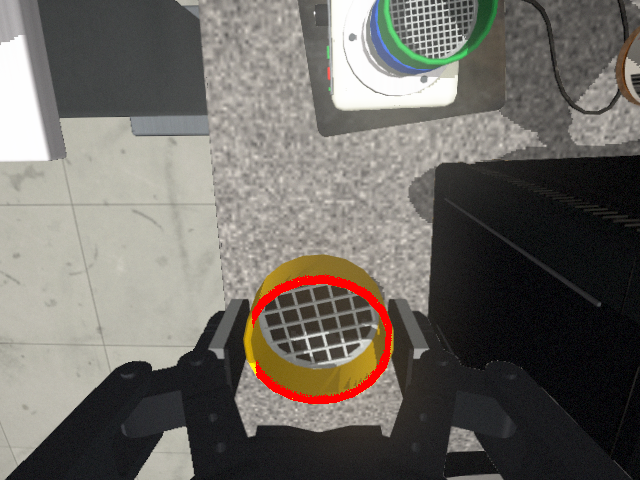

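arm_command:
  commands:
    - [5.5,[0.3,4,0],0]
    - [5.5,[1.5,4,0],0]
    - [5.5,[2.5,3.5,0],0]
    - [5.5,[2.0,2.7,0],0]
    - [5.5,[0,0,-0.5],0]
    - [5.5,[0,0,0],0]
    - [5.5,[0,0,0],0]
    - [5.5,[0,0,0],0]

```text
clock: 30.35
position: [0.4782, -0.0616, 0.2228]
ee_rot: [0.707, -0.707, 0.001, -0.0]
contact_force: [0.1, -0.1, -0.7]
width: 0.0599
```

```bash
python3 -c "
from h import *
inhand('w17')"
```

```text
tcp [ 0.4784 -0.0616  0.2231] w 0.05970124090115556 F [ 0.3 -0.5 -0.9] n 2966 rim c [ 0.4767 -0.0631  0.028 ] res 0.0009 top-tcp 0.0045 off [-0.0017 -0.0015]
tilt [-1.00787694e-04  3.24016188e-03  2.27569752e-01]
```

arm_command:
  commands:
    - [5.5,[0,0.2,-2],0]
    - [5.5,[0,0,-1.5],0]
    - [5.5,[0,0,-0.7],0]
    - [5.5,[0,0,-0.4],0]
    - [5.5,[0,0,-0.4],0]
    - [5.5,[0,0,-0.3],0]
    - [5.5,[0,0,-0.3],0]
    - [5.5,[0,0,0],0]
    - [5.5,[0,0,0],0]

```text
clock: 31.3
position: [0.4791, -0.0588, 0.1675]
ee_rot: [-0.707, 0.707, 0.0, 0.0]
contact_force: [-0.2, 0.0, -1.2]
width: 0.0597
```

arm_command:
  commands:
    - [5.5,[0,0,-0.2],0]
    - [5.5,[0,0,-0.2],0]
    - [5.5,[0,0,0],0]
    - [5.5,[0,0,0],0]

```text
clock: 31.7
position: [0.4789, -0.0587, 0.1632]
ee_rot: [0.707, -0.707, -0.0, 0.0]
contact_force: [0.8, -0.7, -0.8]
width: 0.059
```

arm_command:
  commands:
    - [5.5,[-0.1,-0.1,-0.1],0]
    - [5.5,[0,0,-0.1],0]
    - [5.5,[0,0,0],0]
    - [5.5,[0,0,0],0]

```text
clock: 32.1
position: [0.478, -0.0598, 0.1613]
ee_rot: [0.707, -0.707, -0.0, -0.0]
contact_force: [-1.1, 0.2, -0.4]
width: 0.0592
```

arm_command:
  commands:
    - [5.5,[0,0,-0.1],0]
    - [5.5,[0,0,0],0]
    - [5.5,[0,0,0],0]

```text
clock: 32.4
position: [0.4781, -0.0598, 0.1603]
ee_rot: [-0.707, 0.707, 0.0, 0.0]
contact_force: [0.1, -1.2, -0.2]
width: 0.0596
```

arm_command:
  commands:
    - [5.5,[0,0,-0.1],0]
    - [5.5,[0,0,0],0]
    - [5.5,[0,0,0],0]

```text
clock: 32.7
position: [0.4781, -0.0598, 0.1603]
ee_rot: [-0.707, 0.707, 0.0, 0.0]
contact_force: [-1.4, 1.1, 5.9]
width: 0.0593
```

Home. Release, rise and look.

arm_command:
  commands:
    - [7.5,[0,0,0],0]
    - [7.5,[0,0,0],0]
    - [7.5,[0,0,0],0]
    - [7.5,[0,0,0],0]
    - [7.5,[0,0,1],0]
    - [7.5,[0,0,3],0]
    - [7.5,[0,0.5,4],0]
    - [7.5,[0,1.5,3],0]
    - [7.5,[0,1.5,0],0]
    - [7.5,[0,0,0],0]
    - [7.5,[0,0,0],0]

```text
clock: 33.8
position: [0.4776, -0.0249, 0.2693]
ee_rot: [-0.707, 0.707, 0.0, -0.0]
contact_force: [0.0, 0.7, 0.6]
width: 0.0751
```

```bash
python3 -c "
from h import *
look('w18',.477,-.06,.165);im=grab('side','s18')
a=cv2.resize(im['pixels'][160:400,180:420,::-1],None,fx=2.5,fy=2.5,interpolation=3);cv2.imwrite('pics/s18c.png',a)"
```

```text
tcp [ 0.4775 -0.0251  0.2689]
rim [ 0.4766 -0.0612  0.0282] res 0.0009 z 0.1649 tilt [0.    0.004] 1315
```

View pics/s18c.png

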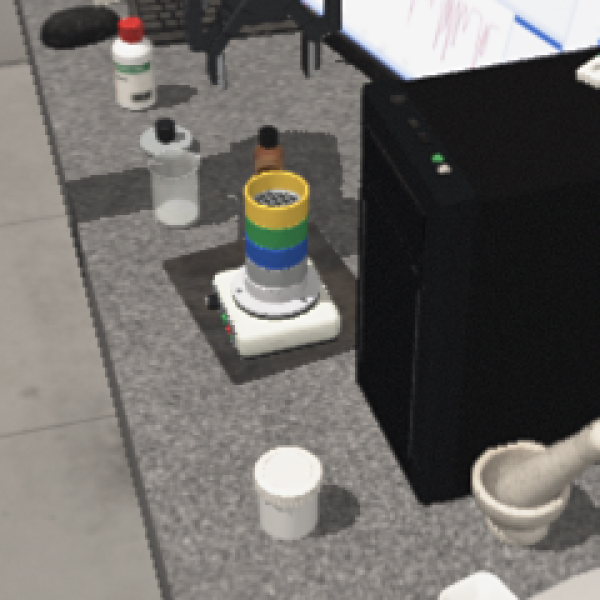

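Four pieces are stacked straight at (277,230) in the crop, rim z 0.165 and level. Now going to the lid.

arm_command:
  commands:
    - [6,[-0.5,4.5,0],0]
    - [6,[-0.5,4.5,0],0]
    - [6,[-0.7,4.5,0],0]
    - [6,[-0.7,4.5,0],0]
    - [6,[-0.8,4.5,0],0]
    - [6,[-0.8,4,0],0]
    - [6,[-0.8,3,0],0]
    - [6,[0,0,-4],0]
    - [6,[0,0,-3],0]
    - [6,[0,0,0],0]
    - [6,[0,0,0],0]

```text
clock: 35.0
position: [0.4302, 0.2698, 0.199]
ee_rot: [-0.707, 0.707, -0.001, -0.0]
contact_force: [-0.7, -0.8, -0.6]
width: 0.0599
```

```bash
python3 -c "
from h import *
im=grab('wrist','w19');print(manip.get_state()['position'])
P,m=rimfit(im,.428,.263,.016,.0025,.05);c=(P[:,:2].min(0)+P[:,:2].max(0))/2
print('disc',len(P),np.percentile(P,0.5,0),np.percentile(P,99.5,0),c)
P,m=rimfit(im,.428,.263,.037,.003,.03);print('knob top',len(P),(P.min(0)+P.max(0))/2,P.max(0)-P.min(0),P[:,2].max())
W=cloud(im);q=W[(abs(W[...,0]-.414)<.05)&(abs(W[...,1]-.37)<.05)&(W[...,2]>.1)&(W[...,2]<.12)];print('bottle',q.mean(0) if len(q) else '')
"
```

```text
[0.43099518 0.27012888 0.20014855]
disc 2664 [0.39955471 0.23428371 0.01430871] [0.45656712 0.29175464 0.01827579] [0.42805516 0.26305262]
knob top 593 [0.42810926 0.26314261 0.03705175] [0.02334925 0.02297536 0.00589605] 0.03999977967767629
bottle [0.41350969 0.37276603 0.10996943]
```

View pics/w19.png

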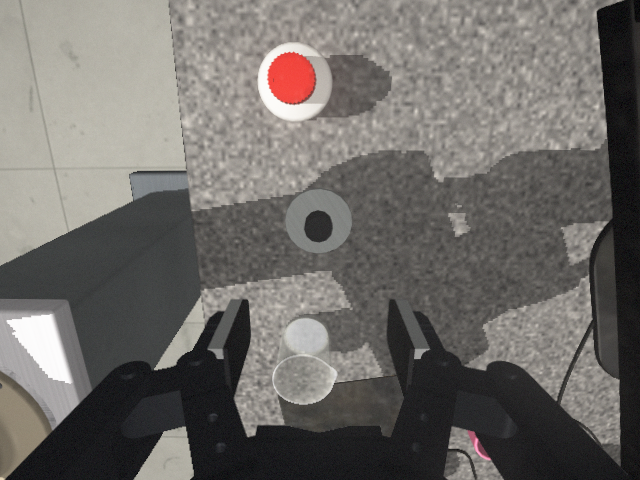

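The lid knob is at (318,226), disc and knob sizes agree, and the centre is (0.428, 0.263). I'll turn 0.7 rad so the camera stays off the white bottle, then descend.

arm_command:
  commands:
    - [6,[-0.2,-0.5,0],-0.14]
    - [6,[0,0,-2],-0.14]
    - [6,[0,0,-2],-0.14]
    - [6,[0,0,-2],-0.14]
    - [6,[0,0,-2],-0.14]
    - [6,[0,0,-2],0]
    - [6,[0,0,-2],0]
    - [6,[0,0,0],0]
    - [6,[0,0,0],0]
    - [6,[0,0,0],0]

```text
clock: 36.05
position: [0.4296, 0.2657, 0.0811]
ee_rot: [0.665, -0.663, 0.242, -0.244]
contact_force: [-0.5, 0.2, 0.5]
width: 0.0601
```

```bash
python3 -c "
from h import *
im=grab('wrist','w20');s=manip.get_state();print(s['position'],s['ee_rot'])
P,m=rimfit(im,.428,.263,.037,.003,.03);print('knob top',len(P),(P.min(0)+P.max(0))/2,P.max(0)-P.min(0))
"
```

```text
[0.42934672 0.26572201 0.0809782 ] [ 0.66505316 -0.66337002  0.24160914 -0.24345336]
knob top 1482 [0.42826222 0.26309406 0.0370018 ] [0.023588   0.02404001 0.0059793 ]
```

View pics/w20.png

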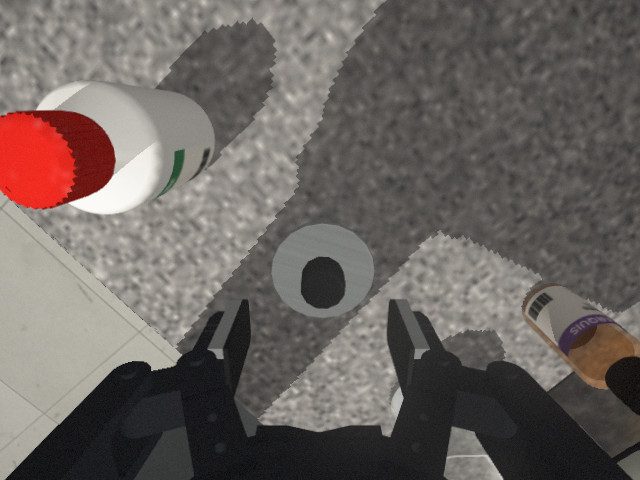

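arm_command:
  commands:
    - [5,[0.1,-0.2,-1.5],0]
    - [5,[0,0,-1.5],0]
    - [5,[0,0,-0.8],0]
    - [5,[0,0,-0.5],0]
    - [5,[0,0,0],0]
    - [5,[0,0,0],0]

```text
clock: 36.7
position: [0.4294, 0.2635, 0.0368]
ee_rot: [0.664, -0.664, 0.242, -0.243]
contact_force: [-0.5, -0.1, -0.2]
width: 0.05
```

arm_command:
  commands:
    - [2,[0,0,0],0]
    - [2,[0,0,0],0]
    - [2,[0,0,0],0]
    - [2,[0,0,0],0]
    - [2,[0,0,0],0]
    - [2,[0,0,0],0]
    - [2,[0,0,0],0]

```text
clock: 37.4
position: [0.4294, 0.2634, 0.037]
ee_rot: [0.665, -0.664, 0.242, -0.243]
contact_force: [-0.9, 0.0, 5.4]
width: 0.0225
```

arm_command:
  commands:
    - [2,[0,0,2],0]
    - [2,[0,0,4],0]
    - [2,[0,0,4.5],0]
    - [2,[0,0,4.5],0.14]
    - [2,[0,0,4],0.14]
    - [2,[0,0,2],0.14]
    - [2,[0,0,0],0.14]
    - [2,[0,0,0],0.14]
    - [2,[0,0,0],0]
    - [2,[0,0,0],0]

```text
clock: 38.4
position: [0.4286, 0.2631, 0.2458]
ee_rot: [-0.707, 0.707, -0.001, 0.001]
contact_force: [-0.5, -0.4, -0.5]
width: 0.0223
```

```bash
python3 -c "
from h import *
im=grab('wrist','w21');s=manip.get_state();p=s['position'];print(p,s['ee_rot'],s['width'])
W=cloud(im);L=W-p;d=np.hypot(L[...,0],L[...,1])
q=L[(d<.045)&(L[...,2]<-.015)&(L[...,2]>-.027)];print('disc',len(q),np.percentile(q,.5,0),np.percentile(q,99.5,0),(np.percentile(q,.5,0)+np.percentile(q,99.5,0))/2,np.median(q[:,2]))
"
```

```text
[0.42869803 0.26313373 0.24581164] [-7.06953276e-01  7.07259078e-01 -1.16044356e-03  5.62241844e-04] 0.02264655997047229
disc 5754 [-0.03042065 -0.02867403 -0.02497946] [ 0.02731583  0.02927024 -0.01544875] [-0.00155241  0.0002981  -0.0202141 ] -0.020427161892503806
```

View pics/w21.png

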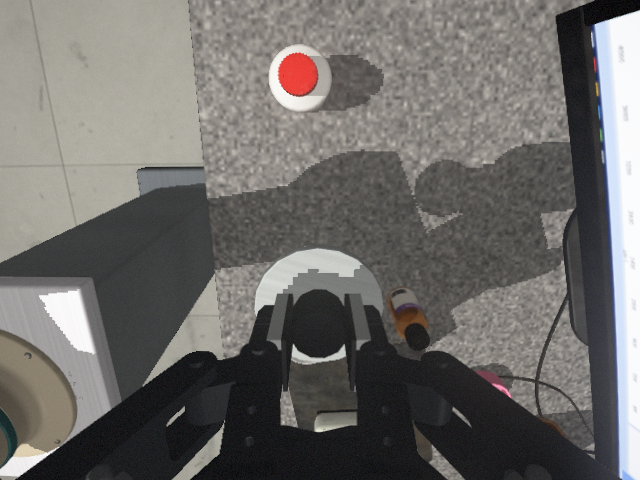

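arm_command:
  commands:
    - [2,[0.6,-4,0],0]
    - [2,[0.6,-4,0],0]
    - [2,[0.6,-4,0],0]
    - [2,[0.6,-4,0],0]
    - [2,[0.6,-4,0],0]
    - [2,[0.6,-4,0],0]
    - [2,[0.6,-4,0],0]
    - [2,[0.6,-3,0],0]
    - [2,[0.2,-1.4,0],0]
    - [2,[0,0,0],0]
    - [2,[0,0,0],0]
    - [2,[0,0,0],0]

```text
clock: 39.65
position: [0.4786, -0.0593, 0.2462]
ee_rot: [0.707, -0.707, -0.0, 0.001]
contact_force: [-0.2, -0.1, -0.0]
width: 0.0223
```

```bash
python3 -c "
from h import *
im=grab('wrist','w22');s=manip.get_state();p=s['position'];print(p,s['ee_rot'],s['width'])
W=cloud(im);L=W-p;d=np.hypot(L[...,0],L[...,1])
q=L[(d<.045)&(L[...,2]<-.015)&(L[...,2]>-.027)];a=(np.percentile(q,.5,0)+np.percentile(q,99.5,0))/2;print('disc',len(q),a,(p+a))
"
```

```text
[ 0.47862625 -0.05929457  0.24627403] [ 7.07364778e-01 -7.06848308e-01 -4.29342431e-04  5.96595412e-04] 0.02273373131608373
disc 5750 [-0.00150198  0.00037498 -0.0202428 ] [ 0.47712427 -0.05891958  0.22603124]
```

View pics/w22.png

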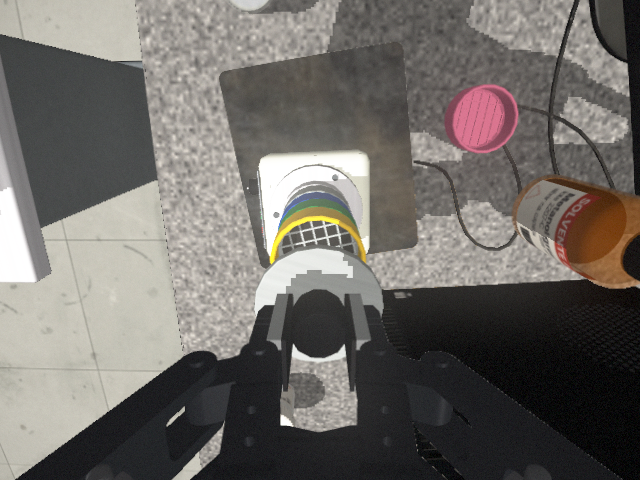

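arm_command:
  commands:
    - [2,[0,-0.2,-1.5],0]
    - [2,[0,0,-1.2],0]
    - [2,[0,0,-0.6],0]
    - [2,[0,0,-0.4],0]
    - [2,[0,0,-0.4],0]
    - [2,[0,0,-0.3],0]
    - [2,[0,0,-0.3],0]
    - [2,[0,0,0],0]
    - [2,[0,0,0],0]

```text
clock: 40.6
position: [0.479, -0.0628, 0.1994]
ee_rot: [-0.707, 0.707, 0.0, 0.0]
contact_force: [0.7, -0.5, -1.3]
width: 0.0229
```

arm_command:
  commands:
    - [2,[0,0,-0.2],0]
    - [2,[0,0,-0.1],0]
    - [2,[0,0,0],0]
    - [2,[0,0,0],0]

```text
clock: 41.0
position: [0.479, -0.0628, 0.1963]
ee_rot: [-0.707, 0.707, 0.0, 0.0]
contact_force: [0.3, -0.3, -0.8]
width: 0.0224
```

arm_command:
  commands:
    - [2,[-0.1,0.1,-0.1],0]
    - [2,[0,0,-0.1],0]
    - [2,[0,0,0],0]
    - [2,[0,0,0],0]

```text
clock: 41.4
position: [0.478, -0.0617, 0.1943]
ee_rot: [-0.707, 0.707, 0.0, -0.0]
contact_force: [-0.4, 0.0, -0.9]
width: 0.0226
```

arm_command:
  commands:
    - [2,[0,0,-0.1],0]
    - [2,[0,0,-0.1],0]
    - [2,[0,0,0],0]
    - [2,[0,0,0],0]

```text
clock: 41.8
position: [0.4779, -0.0617, 0.1923]
ee_rot: [0.707, -0.707, 0.0, 0.0]
contact_force: [0.5, -0.6, -1.6]
width: 0.0227
```

arm_command:
  commands:
    - [2,[0,0,-0.1],0]
    - [2,[0,0,0],0]
    - [2,[0,0,0],0]

```text
clock: 42.1
position: [0.4782, -0.0618, 0.1917]
ee_rot: [-0.707, 0.707, 0.0, 0.0]
contact_force: [0.3, -0.2, 3.0]
width: 0.0224
```

arm_command:
  commands:
    - [2,[0,0,-0.1],0]
    - [2,[0,0,0],0]
    - [2,[0,0,0],0]

```text
clock: 42.4
position: [0.4782, -0.0618, 0.1916]
ee_rot: [-0.707, 0.707, 0.001, 0.0]
contact_force: [-2.3, 0.8, 9.3]
width: 0.0224
```

The lid is home at the predicted height. Release, retreat and check.

arm_command:
  commands:
    - [5,[0,0,0],0]
    - [5,[0,0,0],0]
    - [5,[0,0,0],0]
    - [5,[0,0,0],0]
    - [5,[0,0,0],0]
    - [5,[0,0,1.5],0]
    - [5,[0,0,3],0]
    - [5,[0,0,4],0]
    - [5,[-1,4,0],0]
    - [5,[-1,4,0],0]
    - [5,[0,0,0],0]
    - [5,[0,0,0],0]

```text
clock: 43.6
position: [0.4578, 0.0188, 0.2754]
ee_rot: [-0.707, 0.707, 0.001, -0.001]
contact_force: [-0.2, -0.1, 1.1]
width: 0.0502
```

```bash
python3 -c "
from h import *
im=grab('wrist','w23');s=manip.get_state();print(s['position'])
P,m=rimfit(im,.477,-.061,.171,.003,.036);A=np.c_[P[:,:2]-[.477,-.061],np.ones(len(P))];print('disc',(np.percentile(P,.5,0)+np.percentile(P,99.5,0))/2,np.median(P[:,2]),np.linalg.lstsq(A,P[:,2],rcond=None)[0],len(P))
P,m=rimfit(im,.477,-.061,.193,.003,.03);print('knob',len(P),P.mean(0),np.median(P[:,2]))
im=grab('side','s23');a=cv2.resize(im['pixels'][130:400,170:440,::-1],None,fx=2.2,fy=2.2,interpolation=3);cv2.imwrite('pics/s23c.png',a);grab('scene','c23')"
```

```text
[0.45808367 0.0180769  0.27527843]
disc [ 0.47442618 -0.0615432   0.17071127] 0.17144837559610943 [ 6.57133124e-05 -5.29779592e-03  1.71405679e-01] 2824
knob 758 [ 0.47651983 -0.06037685  0.19302736] 0.19319978021617595
```

View pics/s23c.png

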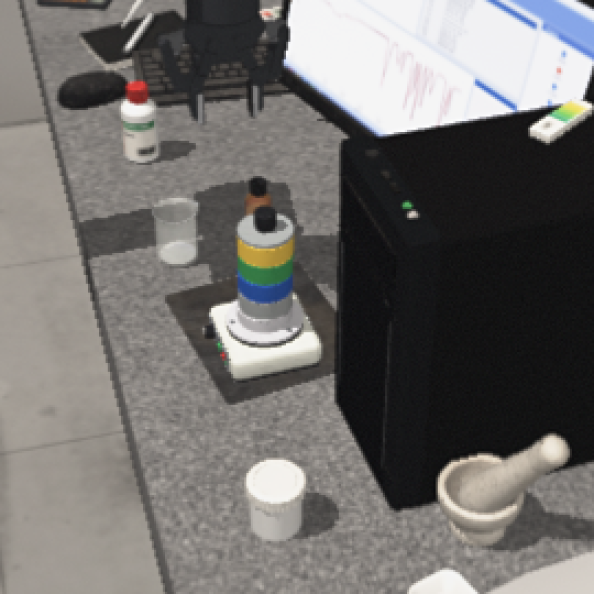

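View pics/w23.png

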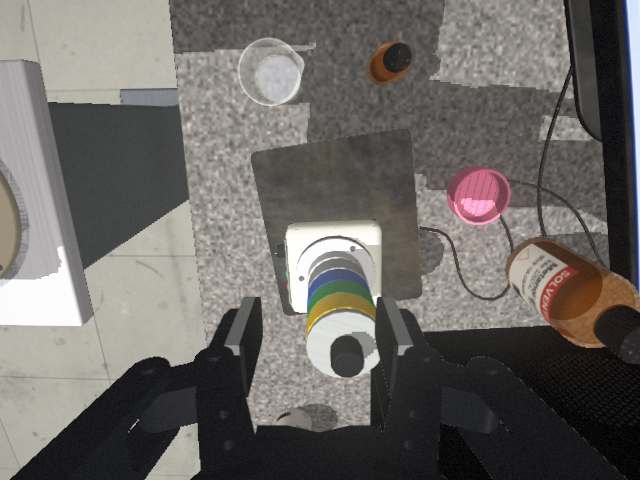

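View pics/c23.png

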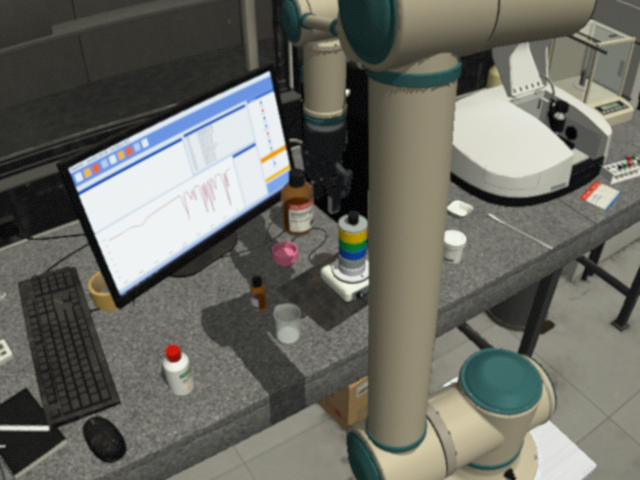

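The stack stands upright in the right order: side crop (265,270), scene (352,245). The lid disc is at z 0.171 and level, and the knob top is at 0.193 as expected. The four bystanders are upright at the same pixels as at the start, and the gripper is clear.

```bash
python3 -c "
from rig import manip
print(manip.sign_off())"
```

```text
the job is handed in; nothing more can be done
None
```

I built the stack on the shaker in the order asked: pan, blue, green, yellow, then the lid, and handed the job in at about 44 s. The hand-in returned no verdict.

- **Fit:** each piece met light contact (5–12 N) within about 1 mm of the height worked out for it. Afterwards the four rims read z = 0.093, 0.117, 0.141 and 0.165 m. The lid disc reads 0.171 and the knob top 0.193, all level within about 0.3°.
- **Bystanders:** the final views show the jar, beaker and both bottles upright where they started, and the pink look-alike was never touched. The gripper was well clear of everything.
- **Disagreements:**
  - The wrist camera read about 1.5 mm off from the arm's own position. I corrected for this by comparing camera measurements with each other.
  - My first grip on blue was about 5 mm too high, so I regripped it lower before lifting.
  - In the last view a finger hid part of the lid disc, so that centre came out about 2 mm off in x. The knob's centre (0.4765, -0.060) agreed with the stack.

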